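# Check both brake levers of a jar cart's push bar

### The job

Check the two brake levers on the cart's push bar, the long lever first and the short one after it. With the backs of the fingers on the lever's outer face, press it in towards the bar until it comes up against its stop, short of the bar, keep it there for a good second, and then ease it back out to rest instead of letting it snap back; do the same with the other. Do not pinch the levers or force them, keep the fingers off the bar itself, and leave the jars, the lid and the wrench where they are.

Things in the scene. Friction and masses are not known exactly. Their poses are not given: they have to be found in the camera images.
- push_bar: Cart push bar on a grey stand fixed to the bench: level steel bar 24 mm thick, two black grips 30 mm thick, axis 140 mm up, two posts 490 mm apart, 163 mm high. Foot plate 110 x 520 x 12 mm. Origin: centre of the foot plate's underside, below mid-bar; y along the bar, x square to it, away from the levers, z up. Levers on the -x side; either may be in the +y half.
- long_clamp: Black clamp of the long lever, a collar 40 mm thick, 26 mm wide round the bar. Origin on the bar axis, 140 mm above the bench; axes as the bar's: x level, square to the bar, from the lever side to the bar, y along the bar, z up. The lever's upright hinge pin is at x = -45 mm, y = 0; the lever runs from it towards -y. Clamp top 23 mm above the origin.
- long_lever (a joint): Hinge of the long lever, rad: 0 = out at rest, angled 0.40 rad away from the bar; grows as it is pressed towards the bar; 0.36 = on its built-in stop, nearly parallel to the bar, about 25 mm of air left to the grip. Sprung: at the press point about 8 N starts it, 12 N brings it to the stop; 15 to 30 N there is firm and harmless.
- long_press (a point): Press point of the long lever: mid-height of its outer face (away from the bar), 105 mm along it from the hinge pin, 7 mm off its centre line; moves with it. x points into the lever (press direction), y along it back to the hinge, z up. Plain aluminium blade, 150 mm from pin to centre of its 26 mm ball end, 14 mm thick, 24 mm high; free air above and below.
- short_clamp: Black clamp of the short lever, a collar 40 mm thick, 26 mm wide round the bar. Origin on the bar axis, 140 mm above the bench; axes as the bar's: x level, square to the bar, from the lever side to the bar, y along the bar, z up. The lever's upright hinge pin is at x = -45 mm, y = 0; the lever runs from it towards -y. Clamp top 23 mm above the origin.
- short_lever (a joint): Hinge of the short lever, rad: 0 = out at rest, angled 0.40 rad away from the bar; grows as it is pressed towards the bar; 0.36 = on its built-in stop, nearly parallel to the bar, about 25 mm of air left to the grip. Sprung: at the press point about 7 N starts it, 12 N brings it to the stop; 15 to 30 N there is firm and harmless.
- short_press (a point): Press point of the short lever: mid-height of its outer face (away from the bar), 70 mm along it from the hinge pin, 7 mm off its centre line; moves with it. x points into the lever (press direction), y along it back to the hinge, z up. Plain aluminium blade, 95 mm from pin to centre of its 26 mm ball end, 14 mm thick, 24 mm high; free air above and below.
- jar_a: Closed clear plastic jar with a white cap, loose, 72 mm across, 130 mm high, beyond the bar; origin at the centre of its underside. Not to be moved.
- jar_b: Another such jar, the same size. Not to be moved.
- jar_lid: Loose white jar lid lying on the bench, 72 mm across, 17 mm high, on the levers' side of the bar; origin at the centre of its underside. Not to be moved.
- wrench: Loose steel wrench lying flat on the bench, 160 mm long, under 20 mm high, on the levers' side of the bar; origin at its middle underneath. Not to be moved.

How it is judged (in metres and radians):
On the way, in this order (a step that is already met when the one before it is completed fails the run):
1. the long lever is pressed from its outer face onto its stop and kept there (value of joint long_lever above 0.33 rad and contact force between the fingers and long_clamp above 1 N and x of the grasp point in the frame of long_press below -0.004 m and value of joint short_lever below 0.05 rad), for 0.8 s.
2. the long lever is back out at rest and let go (value of joint long_lever below 0.04 rad and contact force between the fingers and long_clamp below 0.5 N), for 0.1 s.
3. the short lever is pressed from its outer face onto its stop and kept there (value of joint short_lever above 0.33 rad and contact force between the fingers and short_clamp above 1 N and x of the grasp point in the frame of short_press below -0.004 m and value of joint long_lever below 0.05 rad), for 0.8 s.
At the end, for the whole second after the job is handed in: Both levers were pressed onto their stops (over 0.33 of 0.36 rad, for 0.8 s), long then short, and both are back out (under 0.04 rad) and let go; jars, lid and wrench within 20 mm of where they stood (all of step 2 and value of joint short_lever below 0.04 rad and contact force between the fingers and short_clamp below 0.5 N and distance of each of jar_a, jar_b, jar_lid, wrench from where it was at the start of the episode below 0.02 m); the robot touches nothing.
It fails at once if a lever snaps back (faster than 4 rad/s) (velocity of joint any of long_lever, short_lever below -4 rad/s).
It fails at once if a lever is forced (over 45 N) (contact force between the fingers and long_clamp above 45 N or contact force between the fingers and short_clamp above 45 N).
It fails at once if the fingers press on the bar or its stand (contact force between the fingers and push_bar above 3 N).
It fails at once if a jar, the lid or the wrench is moved, lifted or tipped (distance of any of jar_a, jar_b, jar_lid, wrench from where it was at the start of the episode above 0.02 m or angle between any of jar_a, jar_b, jar_lid, wrench's own z axis and vertical above 0.3 rad).
It also fails if it takes over 62 s, if anything falls off the work surface, if the arm or the gripper's body presses on something with over 40 N, if the wrist force passes 120 N, or if a joint passes its speed limit or range.

### The arm

A 7-joint arm with a two-finger parallel gripper is mounted at the origin on the work surface. World frame = base frame: x ahead of the robot, y to its left, z up, the work surface at z = 0. Lengths are in m, angles in degrees, forces in N, time in s.
With the tool pointing down it reaches from about 0.425 to 0.95 m from the base axis. Payload 16.7 kg.
Tool frame: the origin (TCP) lies at the very end of the fingers, on their centre line; the grasp point (between the pads) lies 19 mm behind it; z points along the fingers, y is the line along which they close (so a half turn about z gives the same grasp; the last joint's range is limited). The gripper opens to 94 mm and grips with 3 to 60 N. Pads are 16 mm wide; open, the fingers measure 119 mm over their backs; the gripper's body (75 mm by 177 mm) begins 78 mm behind the grasp point.
Start: joints at [-75.602, 24.414, 4.234, 92.017, -1.954, 63.644, -3.845], TCP at [0.263, 0.621, 0.205] pointing down, gripper open.
Joint ranges: [-163.25, 163.25], [-28.42, 122.38], [-70.27, 78.77], [12.13, 141.07], [-58.53, 238.53], [9.26, 117.41], [-156.51, 156.51]. Speed limits (degrees/s): [108.29, 108.29, 136.94, 136.94, 172.46, 172.46, 172.46].

### API

Orientations are given as a 3x3 rotation matrix whose columns are the frame's x, y, z axes.
In Python, from cell import ctrl, vision gives the robot as it stands.
- The arm moves only by the shell command python3 -m pendant 'ROWS' [FORCE]. ROWS is JSON, one flat list of numbers, 7 for each row, row after row: the shift along the tool's x, y, z in cm, then the turn, a rotation vector about the tool's x, y, z in degrees, then the finger opening in cm, from 0 to 9.4. A call has 1 to 10 rows; each row is the pose to reach, as a shift and turn from the pose commanded when the call began, along the tool's axes at that moment; what a row does not reach only later rows make up. A row lasts 1/10 s, in which the tool goes at most 50 mm and 8.59 degrees, less where a joint would pass 70% of its speed; a pose out of reach is approached as far as the arm can. A call with a gripper value outside its range is refused whole. The fingers move at their own pace and stop on an object; FORCE is the grip in N (left out, the last holds). Time passes only in rows, so rows that repeat a pose let the fingers close. It gives the time, the measured TCP pose, the force, the opening and the grip force at its end, in the units of the state.
- ctrl.observe(): the state, without advancing time (a new reading comes with each control period).
- vision.capture(name): name is "scene" or "top" or "wrist"; returns a dict with "color" (480x640x3 uint8, red, green, blue), "z_map" (480x640 float32, m along the optical axis (not along the pixel's ray), 0 where there is no reading), "vertical_fov" (degrees; the focal length in pixels is half the picture's height over the tangent of half this angle, whatever the lens; pixels are square), "cx", "cy" (the principal point, pixels), "rvec" (rotation vector, rad) and "tvec" (3), from world to camera coordinates, as OpenCV has them. Camera axes: x right, y down, z forward; pixel columns grow to the right and rows downward; lengths in m; the calibration is good to about 2 mm. The wrist camera is an equidistant fisheye: a pixel r from the principal point sees the ray r / f radians off the axis. A picture is of the moment at which its call begins.
- ctrl.job_done(): hands the job in; it is judged then, once.
The state is a dict: "time_s": time; "q": joint angles; "joint_velocities": joint speeds; "tau": joint torques, N m; "position": TCP position; "tcp_rot": TCP orientation; "force": force on the tool from outside, world axes, zero at the start; "torque": the same for the moment, N m; "grip_width": finger opening in m; "grasp_force": force on a finger pad.
Only numpy, scipy, OpenCV 4.12 (cv2) and the standard library are available. Lean on these libraries where they do the work, as an engineer would, in place of code of your own. Each camera call takes 0.05 s, during which the arm holds its last target. There are 200 camera calls.

## Working session

There is one attempt and no reset: what is moved stays moved. The work goes in short steps, Python scripts to look and compute and a shell command to move; the robot and the scene stay as the last step left them, time stands still between calls to the robot, and variables do not carry over. Pictures are saved under pics/ and viewed, at most 10 in all, crops included, and the job is handed in when it is done.

```bash
ls; mkdir -p pics; cat > h.py <<'E'
import numpy as np, cv2
from cell import ctrl, vision
def cap(n):
    c=vision.capture(n); np.save('pics/%s.npy'%n,c,allow_pickle=True); return c
def pts(c):
    f=240/np.tan(np.radians(c['vertical_fov'])/2)
    R=cv2.Rodrigues(np.array(c['rvec'],float))[0]; t=np.array(c['tvec'],float).ravel()
    v,u=np.mgrid[:480,:640]; z=c['z_map']
    P=np.stack([(u-c['cx'])/f*z,(v-c['cy'])/f*z,z],-1)
    return (P-t)@R
E
python3 - <<'E'
from h import *
for n in ['scene','top']:
    c=cap(n); cv2.imwrite('pics/%s0.png'%n,c['color'][...,::-1])
    R=cv2.Rodrigues(np.array(c['rvec'],float))[0]; print(n,-R.T@np.ravel(c['tvec']),c['vertical_fov'])
s=ctrl.observe(); print(s)
E
```

```text
pics
scene [0.91310833 0.43146425 0.6313528 ] 54.76076105517997
top [0.43799896 0.01775445 0.91637788] 53.36743807730423
{'time_s': 0.1, 'q': array([-75.60350568,  24.44511745,   4.23173497,  92.04564772,
        -1.95215166,  63.64496008,  -3.84592565]), 'joint_velocities': array([-0.02527381, -0.05583571,  0.03592371, -0.07619651,  0.00812367,
        0.07680565,  0.09846841]), 'tau': array([ 9.15975514e-03, -9.37457585e+01,  3.67802247e+00, -4.55039120e+01,
       -4.83712472e-02,  1.68913649e-02,  1.16547284e-05]), 'position': array([0.26322185, 0.62115326, 0.2048794 ]), 'tcp_rot': array([[-9.20744421e-01,  3.90166116e-01, -3.36244470e-04],
       [ 3.90166248e-01,  9.20743819e-01, -1.05774065e-03],
       [-1.03099544e-04, -1.10510005e-03, -9.99999384e-01]]), 'force': array([ 1.37167593,  0.00821827, -0.16668791]), 'torque': array([ 0.01134803, -0.02417956,  0.02735151]), 'grasp_force': 0.0, 'grip_width': 0.09393761324162961}
```

View pics/scene0.png

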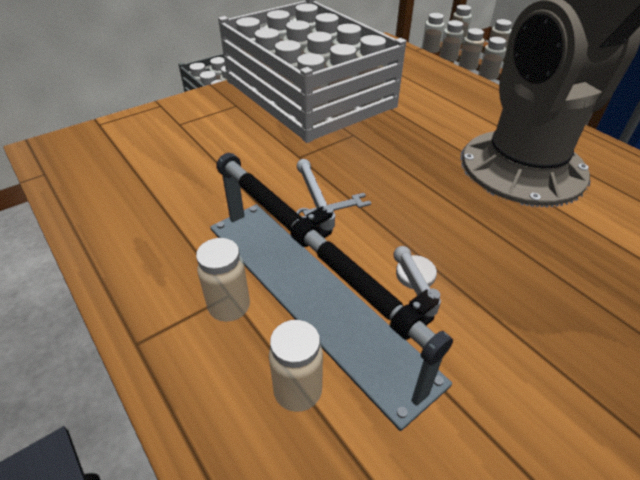

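View pics/top0.png

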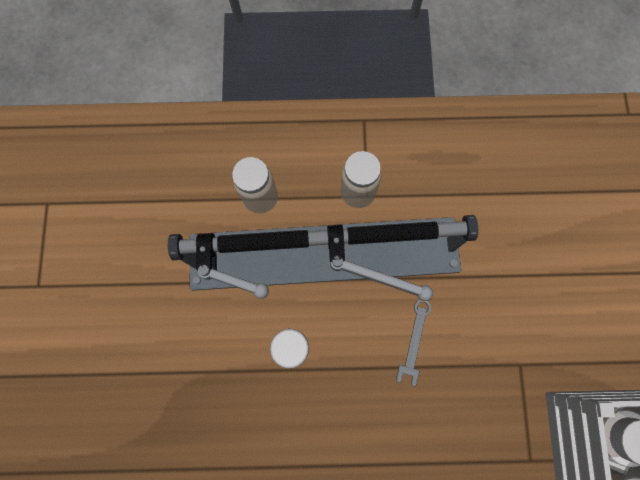

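The top view shows the bar from (175,247) to (470,228). The long lever runs from its pin at (338,263) to its ball at (426,294), and the short one from (204,270) to (261,291). The lid is at (289,349), the wrench at about (415,345), and the jars are beyond the bar.

```bash
cat > m.py <<'E'
from h import *
c=np.load('pics/top.npy',allow_pickle=True).item(); P=pts(c)
f=240/np.tan(np.radians(c['vertical_fov'])/2)
R=cv2.Rodrigues(np.array(c['rvec'],float))[0]; t=np.ravel(c['tvec']); C=-R.T@t
def ray(u,v,z):
    d=R.T@np.array([(u-c['cx'])/f,(v-c['cy'])/f,1]); return C+d*(z-C[2])/d[2]
for n,u,v,z in [('capL',175,247,.163),('capR',470,228,.163),('pinS',204,270,.163),('pinL',338,263,.163),('ballS',261,291,.14),('ballL',426,294,.14),('lid',289,349,.017),('wr1',423,308,.01),('wr2',408,378,.01)]:
    print(n,ray(u,v,z).round(4),'depth',P[v,u].round(4))
E_=1
# bar axis: points of high z along the bar, excluding levers
Z=P[...,2]; m=(Z>.145)&(Z<.16)
v,u=np.nonzero(m); s=(u>222)&(u<435)&(np.abs(v-(244-(u-175)*19/295))<12)
X=P[v[s],u[s]]; a=cv2.fitLine(X[:,:2].astype(np.float32),cv2.DIST_L2,0,.01,.01).ravel(); print('bar',a,np.degrees(np.arctan2(a[1],a[0])),np.percentile(X[:,2],99))
# levers
for n,box in [('S',(213,254,262,300)),('L',(348,418,255,305))]:
    s=(u>box[0])&(u<box[1])&(v>box[2])&(v<box[3]); 
    mm=(Z>.12)&(Z<.16); vv,uu=np.nonzero(mm); s=(uu>box[0])&(uu<box[1])&(vv>box[2])&(vv<box[3])
    X=P[vv[s],uu[s]]; a=cv2.fitLine(X[:,:2].astype(np.float32),cv2.DIST_L2,0,.01,.01).ravel(); print(n,len(X),a,np.degrees(np.arctan2(a[1],a[0])),np.median(X[:,2]))
E
python3 m.py
```

```text
capL [0.6043 0.2615 0.163 ] depth [0.604  0.2611 0.1644]
capR [ 0.6251 -0.217   0.163 ] depth [ 0.6252 -0.2172  0.1623]
pinS [0.5656 0.2134 0.163 ] depth [0.5652 0.2128 0.1655]
pinL [ 0.5721 -0.0008  0.163 ] depth [ 0.5721 -0.0008  0.1631]
ballS [0.5328 0.1253 0.14  ] depth [0.5308 0.1232 0.1558]
ballL [ 0.5219 -0.1431  0.14  ] depth [ 0.5206 -0.1406  0.1517]
lid [0.4397 0.0901 0.017 ] depth [0.4397 0.0899 0.0186]
wr1 [ 0.5096 -0.1626  0.01  ] depth [ 0.5098 -0.1631  0.0073]
wr2 [ 0.383  -0.1268  0.01  ] depth [ 0.3826 -0.1281  0.0023]
bar [ 0.0456172  -0.998959    0.6190651   0.01414585] -87.385414 0.15934430075496875
S 414 [0.4278049  0.9038711  0.55003697 0.16978857] 64.67166 0.15280425878646234
L 739 [ 0.3554046   0.9347126   0.54728264 -0.07310759] 69.18176 0.1527348448723706
```

```bash
python3 -m pendant '[-2.7,-2.3,-1,0,0,6.7,0, -5.4,-4.7,-2,0,0,13.4,0, -8.1,-7,-3,0,0,20.1,0, -10.8,-9.4,-3,0,0,26.8,0, -13.5,-11.7,-3,0,0,33.5,0, -16.2,-14,-3,0,0,40.2,0, -18.9,-16.4,-3,0,0,46.9,0, -21.6,-18.7,-3,0,0,53.6,0, -24.3,-21,-3,0,0,60.3,0, -27,-23.4,-3,0,0,67,0]'; python3 -c "
from h import *
s=ctrl.observe();print(s['position'],s['tcp_rot'].round(4),s['q'])"
```

```text
time_s: 1.1
position: [0.421, 0.2993, 0.2354]
tcp_rot: [[0.004, 1.0, -0.0], [1.0, -0.004, -0.0], [-0.0, -0.0, -1.0]]
force: [0.6, 0.2, 0.8]
grip_width: 0.0172
grasp_force: 0.0
[0.42096255 0.29927095 0.2353634 ] [[ 4.1e-03  1.0e+00 -2.0e-04]
 [ 1.0e+00 -4.1e-03 -1.0e-04]
 [-1.0e-04 -2.0e-04 -1.0e+00]] [-63.34872176   7.83511108  23.12915756 111.19624088  -3.49582125
  61.64827893 -38.98569516]
```

```bash
python3 -m pendant '[-4,0.6,0,0,0,0,0, -8,1.2,0,0,0,0,0, -12,1.8,0,0,0,0,0, -16.5,2.5,0,0,0,0,0, -21,3.2,0,0,0,0,0, -25,3.9,1,0,0,0,0, -29,4.5,2,0,0,0,0, -33,5.1,3,0,0,0,0, -37,5.8,3,0,0,0,0, -40.5,6.4,3,0,0,0,0]';  python3 -m pendant '[0,0,2,0,0,0,0, 0,0,4,0,0,0,0, 0,0,6,0,0,0,0, 0,0,8,0,0,0,0, 0,0,8.7,0,0,0,0, 0,0,8.7,0,0,0,0, 0,0,8.7,0,0,0,0]'; python3 - <<'E'
from h import *
for n in ['top','wrist']:
    c=cap(n); cv2.imwrite('pics/%s1.png'%n,c['color'][...,::-1])
print(ctrl.observe()['q'].round(1))
E
```

```text
time_s: 2.1
position: [0.4845, -0.1063, 0.2053]
tcp_rot: [[-0.0, 1.0, -0.0], [1.0, 0.0, -0.0], [-0.0, -0.0, -1.0]]
force: [1.4, 0.6, 0.5]
grip_width: 0.0003
grasp_force: 0.0
time_s: 2.8
position: [0.4852, -0.1044, 0.1191]
tcp_rot: [[-0.0, 1.0, 0.0], [1.0, 0.0, -0.0], [-0.0, 0.0, -1.0]]
force: [0.3, 0.8, 0.7]
grip_width: 0.0006
grasp_force: 0.0
[-29.8  16.8  40.9 121.2 -15.   46.9  20.3]
```

View pics/wrist1.png

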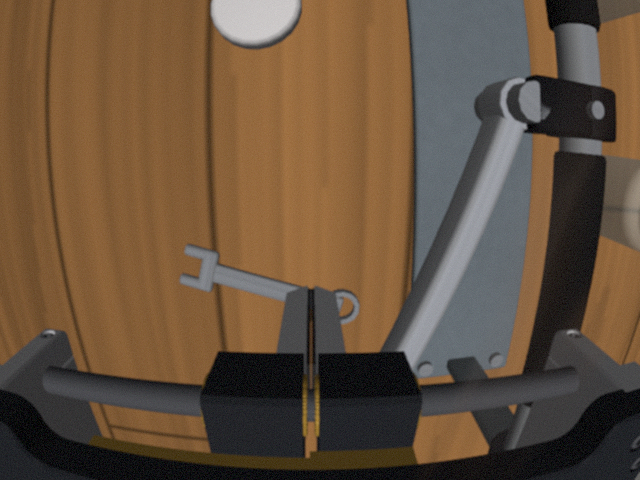

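View pics/top1.png

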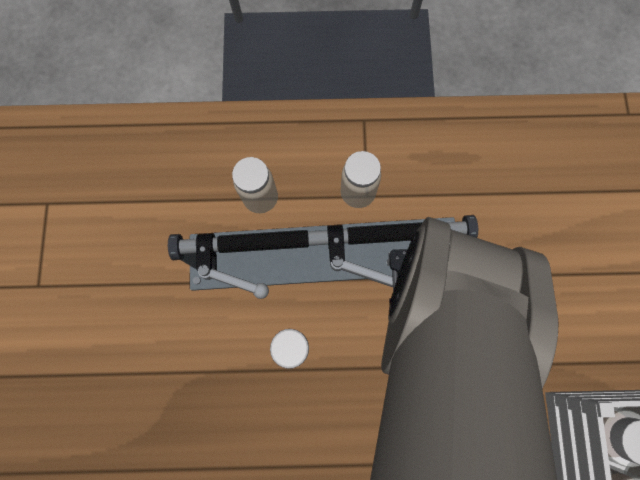

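The wrist view shows the closed fingers at (312,340) on the lever's outer side, with the lever running from (505,110) to (400,350) and clear air between them. Pressing slowly now.

```bash
python3 -m pendant '[0,0.5,0,0,0,0,0, 0,1,0,0,0,0,0, 0,1.5,0,0,0,0,0, 0,2,0,0,0,0,0, 0,2.4,0,0,0,0,0, 0,2.7,0,0,0,0,0, 0,3,0,0,0,0,0, 0,3.3,0,0,0,0,0, 0,3.6,0,0,0,0,0, 0,3.9,0,0,0,0,0]'; python3 -m pendant '[0,0.3,0,0,0,0,0, 0,0.6,0,0,0,0,0, 0,0.9,0,0,0,0,0, 0,1.2,0,0,0,0,0, 0,1.5,0,0,0,0,0, 0,1.8,0,0,0,0,0, 0,2,0,0,0,0,0, 0,2.2,0,0,0,0,0, 0,2.4,0,0,0,0,0, 0,2.4,0,0,0,0,0]'
```

```text
time_s: 3.9
position: [0.522, -0.1049, 0.1179]
tcp_rot: [[0.0, 1.0, -0.004], [1.0, -0.0, -0.0], [-0.0, -0.004, -1.0]]
force: [-9.9, -4.1, 0.9]
grip_width: 0.0002
grasp_force: 4.0
time_s: 4.9
position: [0.5455, -0.1056, 0.1175]
tcp_rot: [[0.001, 1.0, -0.005], [1.0, -0.001, -0.001], [-0.001, -0.005, -1.0]]
force: [-12.0, -6.7, -0.8]
grip_width: 0.0007
grasp_force: 5.0
```

```bash
python3 -m pendant '[0,0.2,0,0,0,0,0, 0,0.4,0,0,0,0,0, 0,0.6,0,0,0,0,0, 0,0.6,0,0,0,0,0]'; python3 -m pendant '[0,0.1,0,0,0,0,0, 0,0.2,0,0,0,0,0, 0,0.3,0,0,0,0,0, 0,0.3,0,0,0,0,0]'
```

```text
time_s: 5.3
position: [0.5514, -0.106, 0.1176]
tcp_rot: [[0.001, 1.0, -0.005], [1.0, -0.001, -0.001], [-0.001, -0.005, -1.0]]
force: [-11.0, -7.9, -0.9]
grip_width: 0.0003
grasp_force: 5.4
time_s: 5.7
position: [0.5542, -0.1062, 0.1176]
tcp_rot: [[0.002, 1.0, -0.005], [1.0, -0.002, -0.001], [-0.001, -0.005, -1.0]]
force: [-11.0, -9.4, -1.4]
grip_width: 0.0008
grasp_force: 5.6
```

```bash
python3 -m pendant '[-0.2,0.1,0,0,0,0,0, -0.3,0.2,0,0,0,0,0, -0.3,0.3,0,0,0,0,0, -0.3,0.3,0,0,0,0,0]'; python3 -m pendant '[0,0.1,0,0,0,0,0, 0,0.2,0,0,0,0,0, 0,0.3,0,0,0,0,0, 0,0.3,0,0,0,0,0]'
```

```text
time_s: 6.1
position: [0.5576, -0.1067, 0.1176]
tcp_rot: [[-0.0, 1.0, -0.005], [1.0, 0.001, 0.001], [0.001, -0.005, -1.0]]
force: [-12.8, 3.9, 2.1]
grip_width: 0.0003
grasp_force: 5.7
time_s: 6.5
position: [0.5582, -0.1067, 0.1174]
tcp_rot: [[-0.0, 1.0, -0.009], [1.0, 0.0, 0.002], [0.002, -0.009, -1.0]]
force: [-28.0, 5.0, 16.0]
grip_width: 0.0004
grasp_force: 13.9
```

The force jumped, so the lever is on its stop. I'll back off a little and hold.

```bash
python3 -m pendant '[0,-0.1,0,0,0,0,0, 0,-0.1,0,0,0,0,0, 0,-0.1,0,0,0,0,0, 0,-0.1,0,0,0,0,0, 0,-0.1,0,0,0,0,0, 0,-0.1,0,0,0,0,0, 0,-0.1,0,0,0,0,0, 0,-0.1,0,0,0,0,0, 0,-0.1,0,0,0,0,0, 0,-0.1,0,0,0,0,0]';python3 -c "
from h import *
c=cap('wrist'); cv2.imwrite('pics/wrist2.png',c['color'][...,::-1])"
```

```text
time_s: 7.5
position: [0.5581, -0.1067, 0.1174]
tcp_rot: [[-0.0, 1.0, -0.007], [1.0, 0.0, 0.002], [0.002, -0.007, -1.0]]
force: [-22.2, 4.0, 10.0]
grip_width: 0.0005
grasp_force: 10.6
```

View pics/wrist2.png

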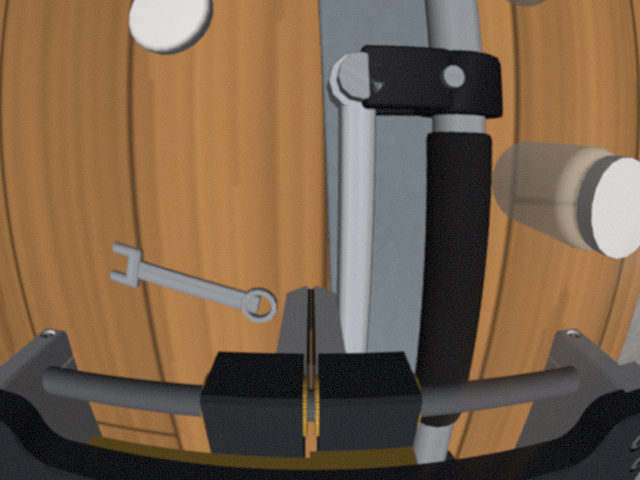

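The lever, from (355,80) to (355,350), is now parallel to the bar with air left to the grip, so it is on its stop. I'll hold a little longer and ease it out.

```bash
python3 -m pendant '[0,0,0,0,0,0,0, 0,0,0,0,0,0,0, 0,0,0,0,0,0,0, 0,-0.3,0,0,0,0,0, 0,-0.6,0,0,0,0,0, 0,-0.9,0,0,0,0,0, 0,-1.2,0,0,0,0,0, 0,-1.5,0,0,0,0,0, 0,-1.8,0,0,0,0,0, 0,-2.1,0,0,0,0,0]';python3 -m pendant '[0,-0.3,0,0,0,0,0, 0,-0.6,0,0,0,0,0, 0,-0.9,0,0,0,0,0, 0,-1.2,0,0,0,0,0, 0,-1.5,0,0,0,0,0, 0,-1.8,0,0,0,0,0, 0,-2.1,0,0,0,0,0, 0,-2.4,0,0,0,0,0, 0,-2.7,0,0,0,0,0, 0,-3,0,0,0,0,0]'; python3 -m pendant '[0,-0.5,0,0,0,0,0, 0,-1,0,0,0,0,0, 0,-1.5,0,0,0,0,0, 0,-2,0,0,0,0,0, 0,-2.5,0,0,0,0,0, 0,-2.5,0,0,0,0,0, 0,-2.5,0,0,0,0,0]'
```

```text
time_s: 8.55
position: [0.5391, -0.1057, 0.1177]
tcp_rot: [[-0.001, 1.0, -0.004], [1.0, 0.001, 0.002], [0.002, -0.004, -1.0]]
force: [-7.8, 8.3, -0.1]
grip_width: 0.0001
grasp_force: 4.3
time_s: 9.55
position: [0.5108, -0.1073, 0.1185]
tcp_rot: [[-0.001, 1.0, 0.0], [1.0, 0.001, -0.0], [-0.0, 0.0, -1.0]]
force: [0.8, -0.3, 0.2]
grip_width: 0.0003
grasp_force: 0.0
time_s: 10.25
position: [0.486, -0.1072, 0.1186]
tcp_rot: [[-0.001, 1.0, 0.0], [1.0, 0.001, 0.0], [0.0, 0.0, -1.0]]
force: [0.4, -0.4, -0.1]
grip_width: 0.0008
grasp_force: 0.0
```

```bash
python3 -m pendant '[0,0,-4,0,0,0,0, 0,0,-8,0,0,0,0, 4,0,-8.7,0,0,0,0, 8,0,-8.7,0,0,0,0, 12,0,-8.7,0,0,0,0, 16,0,-8.7,0,0,0,0, 20,0,-8.7,0,0,0,0, 24,0,-8.7,0,0,0,0, 25.6,0,-8.7,0,0,0,0, 25.6,0,-8.7,0,0,0,0]';  python3 -m pendant '[0,0,2,0,0,0,0, 0,0,4,0,0,0,0, 0,0,6,0,0,0,0, 0,0,8,0,0,0,0, 0,0,8.7,0,0,0,0, 0,0,8.7,0,0,0,0, 0,0,8.7,0,0,0,0]'; python3 - <<'E'
from h import *
for n in ['wrist']:
    c=cap(n); cv2.imwrite('pics/%s3.png'%n,c['color'][...,::-1])
E
```

```text
time_s: 11.25
position: [0.4857, 0.151, 0.2052]
tcp_rot: [[-0.004, 1.0, -0.0], [1.0, 0.004, -0.0], [-0.0, -0.0, -1.0]]
force: [0.2, -1.0, -0.1]
grip_width: 0.0005
grasp_force: 0.0
time_s: 11.95
position: [0.4863, 0.1482, 0.1192]
tcp_rot: [[0.0, 1.0, 0.001], [1.0, -0.0, 0.0], [0.0, 0.001, -1.0]]
force: [-0.0, -0.3, -0.6]
grip_width: 0.0005
grasp_force: 0.0
```

View pics/wrist3.png

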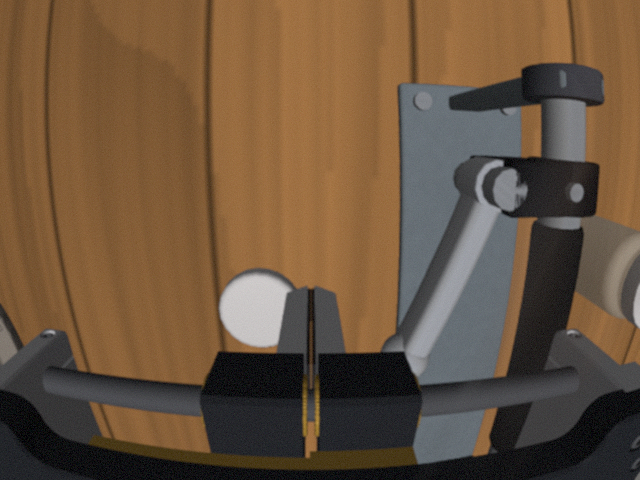

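The short lever runs from its pin at (500,188) to its ball at (405,355), with the fingers on its outer side. Pressing the same way.

```bash
python3 -m pendant '[0,0.5,0,0,0,0,0, 0,1,0,0,0,0,0, 0,1.5,0,0,0,0,0, 0,2,0,0,0,0,0, 0,2.4,0,0,0,0,0, 0,2.7,0,0,0,0,0, 0,3,0,0,0,0,0, 0,3.3,0,0,0,0,0, 0,3.6,0,0,0,0,0, 0,3.9,0,0,0,0,0]'; python3 -m pendant '[0,0.2,0,0,0,0,0, -0.1,0.4,0,0,0,0,0, -0.1,0.6,0,0,0,0,0, -0.2,0.8,0,0,0,0,0, -0.2,1,0,0,0,0,0, -0.3,1.2,0,0,0,0,0, -0.3,1.4,0,0,0,0,0, -0.4,1.6,0,0,0,0,0, -0.4,1.8,0,0,0,0,0, -0.4,1.8,0,0,0,0,0]'
```

```text
time_s: 13.0
position: [0.5233, 0.1482, 0.118]
tcp_rot: [[-0.0, 1.0, -0.003], [1.0, 0.0, -0.001], [-0.001, -0.003, -1.0]]
force: [-9.1, -2.3, 2.0]
grip_width: 0.0005
grasp_force: 3.7
time_s: 14.0
position: [0.5411, 0.1438, 0.1178]
tcp_rot: [[-0.0, 1.0, -0.004], [1.0, 0.0, -0.001], [-0.001, -0.004, -1.0]]
force: [-10.9, -2.9, 2.1]
grip_width: 0.0003
grasp_force: 4.6
```

```bash
python3 -m pendant '[0,0.2,0,0,0,0,0, 0,0.4,0,0,0,0,0, 0,0.6,0,0,0,0,0, 0,0.6,0,0,0,0,0]'; python3 -m pendant '[0,0.1,0,0,0,0,0, 0,0.2,0,0,0,0,0, 0,0.3,0,0,0,0,0, 0,0.3,0,0,0,0,0]'
```

```text
time_s: 14.4
position: [0.5469, 0.143, 0.1178]
tcp_rot: [[0.001, 1.0, -0.004], [1.0, -0.001, -0.002], [-0.002, -0.004, -1.0]]
force: [-9.9, -8.0, 5.5]
grip_width: 0.0001
grasp_force: 5.3
time_s: 14.8
position: [0.5484, 0.143, 0.1177]
tcp_rot: [[0.0, 1.0, -0.007], [1.0, -0.0, -0.002], [-0.002, -0.007, -1.0]]
force: [-21.2, -9.0, 13.7]
grip_width: 0.0006
grasp_force: 10.6
```

On the stop at 21 N. Hold, then ease.

```bash
python3 -m pendant '[0,0,0,0,0,0,0, 0,0,0,0,0,0,0, 0,0,0,0,0,0,0, 0,0,0,0,0,0,0, 0,0,0,0,0,0,0, 0,0,0,0,0,0,0, 0,0,0,0,0,0,0, 0,0,0,0,0,0,0, 0,0,0,0,0,0,0, 0,0,0,0,0,0,0]';python3 -c "
from h import *
c=cap('wrist'); cv2.imwrite('pics/wrist4.png',c['color'][...,::-1])"
```

```text
time_s: 15.8
position: [0.5484, 0.143, 0.1177]
tcp_rot: [[0.0, 1.0, -0.007], [1.0, -0.0, -0.002], [-0.002, -0.007, -1.0]]
force: [-19.9, -7.9, 12.9]
grip_width: 0.0004
grasp_force: 10.4
```

View pics/wrist4.png

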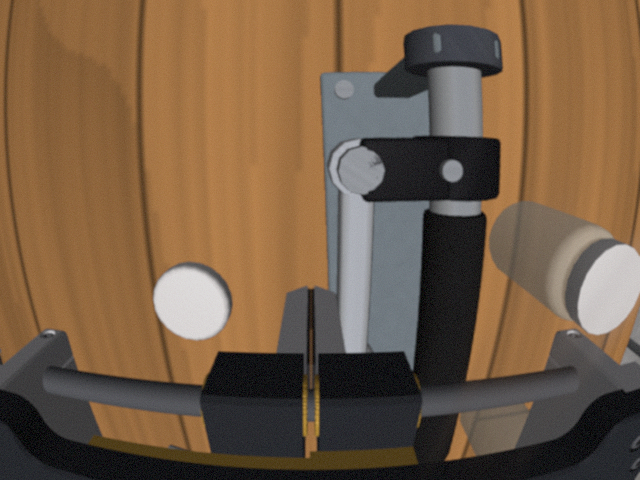

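The short lever, from (355,170) to (352,350), is parallel to the bar and on its stop. I'll ease it out.

```bash
python3 -m pendant '[0,0,0,0,0,0,0, 0,0,0,0,0,0,0, 0,-0.2,0,0,0,0,0, 0,-0.4,0,0,0,0,0, 0,-0.6,0,0,0,0,0, 0,-0.8,0,0,0,0,0, 0,-1,0,0,0,0,0, 0,-1.2,0,0,0,0,0, 0,-1.4,0,0,0,0,0, 0,-1.6,0,0,0,0,0]';python3 -m pendant '[0,-0.2,0,0,0,0,0, 0,-0.4,0,0,0,0,0, 0,-0.6,0,0,0,0,0, 0,-0.8,0,0,0,0,0, 0,-1,0,0,0,0,0, 0,-1.2,0,0,0,0,0, 0,-1.4,0,0,0,0,0, 0,-1.6,0,0,0,0,0, 0,-1.8,0,0,0,0,0, 0,-2,0,0,0,0,0]'; python3 -m pendant '[0,-0.4,0,0,0,0,0, 0,-0.8,0,0,0,0,0, 0,-1.4,0,0,0,0,0, 0,-2,0,0,0,0,0, 0,-2.6,0,0,0,0,0, 0,-3.2,0,0,0,0,0, 0,-3.2,-4,0,0,0,0, 0,-3.2,-8,0,0,0,0, 0,-3.2,-8,0,0,0,0, 0,-3.2,-8,0,0,0,0]'; python3 - <<'E'
from h import *
c=cap('scene'); cv2.imwrite('pics/scene1.png',c['color'][...,::-1])
E
```

```text
time_s: 16.85
position: [0.5341, 0.1453, 0.1179]
tcp_rot: [[-0.001, 1.0, -0.003], [1.0, 0.001, 0.0], [0.0, -0.003, -1.0]]
force: [-6.8, 5.2, -2.0]
grip_width: 0.0004
grasp_force: 3.8
time_s: 17.85
position: [0.5162, 0.1465, 0.1187]
tcp_rot: [[-0.002, 1.0, 0.001], [1.0, 0.002, 0.002], [0.002, 0.001, -1.0]]
force: [0.5, 5.4, 0.6]
grip_width: 0.0004
grasp_force: 2.1
time_s: 18.85
position: [0.4838, 0.1451, 0.1991]
tcp_rot: [[-0.001, 1.0, 0.001], [1.0, 0.001, 0.002], [0.002, 0.001, -1.0]]
force: [-0.3, -0.4, 0.6]
grip_width: 0.0004
grasp_force: 0.0
```

View pics/scene1.png

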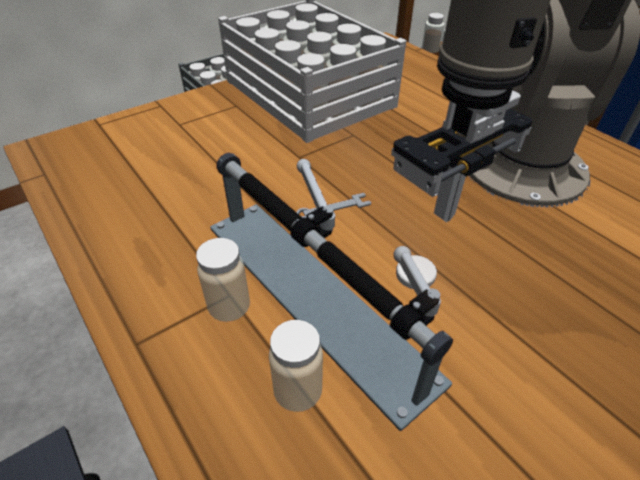

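Both levers are back at their start positions, with the balls at (304,165) and (402,253). The jars, lid and wrench look unmoved, and the gripper is clear.

```bash
python3 -c "
from cell import ctrl
print(ctrl.job_done())"
```

```text
the job is handed in; nothing more can be done
None
```

I pressed the long lever and then the short one onto their stops, held each for over a second and eased both back to rest. The last picture shows the jars, lid and wrench unmoved. The job is handed in, but no verdict came back.

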